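# Load the slide magazine into the slide feeder

## Robot

A 6-joint arm with a two-finger parallel gripper is mounted at the origin on a cart in front of the work surface, level with it; the furniture and walls round the work are solid. World frame = base frame: x ahead of the robot, y to its left, z up, the work surface at z = 0. Lengths are in m, angles in rad, forces in N, time in s.
With the tool pointing down it reaches from about 0.35 to 0.975 m from the base axis. Payload 4.9 kg.
Tool frame: the origin (TCP) lies midway between the tips of the shut fingers; the grasp point (between the pads) lies 19 mm behind it; z points along the fingers, y is the direction in which the jaws open and shut (so a half turn about z gives the same grasp; the last joint's range is limited). The gripper opens to 85 mm and grips with 20 to 120 N. Pads are 22 mm wide; open, the fingers measure 114 mm over their backs; the gripper's body (76 mm by 85 mm) begins 54 mm behind the grasp point. The pads swing forward as they close: fully open they stand 13 mm farther back than shut.
Start: joints at [1.003, 0.053, 1.613, -0, 1.476, -0.119], TCP at [0.271, 0.563, 0.231] pointing down, gripper open.
Joint ranges: [-3.01, 3.01], [-1.01, 2.22], [0.06, 2.58], [-1.02, 4.17], [0.09, 2.62], [-3.14, 3.14]. Speed limits (rad/s): [2.57, 2.57, 3.14, 3.14, 3.14, 3.14].

## Interface

Orientations are given as a unit quaternion [w, x, y, z].
In Python, from plant import state, grab_frame, camera_params, job_done, boxes_of gives the robot as it stands.
- The arm moves only by the tool step_arm, never from a script. Its argument "steps" is a list of rows, each a list of 4 numbers: the shift along the tool's x, y, z in mm, then the turn about the tool's z in degrees. A call has 1 to 8 rows; each row shifts and turns the pose as measured when the row begins, along the tool's axes as they then stand; what a row does not reach is not made up. A row lasts 1/10 s, in which the tool goes at most 50 mm and 8.59 degrees, less where a joint would pass 70% of its speed; a pose out of reach is approached as far as the arm can. A call is refused whole if a number of a shift passes 50 or a number of a turn 8.59, either way. A call with a gripper value outside its range is refused whole. "claw" is the opening in per cent of the stroke, from 0 (shut) to 100 (fully open), set as the call begins (left out, the last holds). The fingers move at their own pace and stop on an object; the grip force is fixed at half the most. Time passes only in rows, so rows that do not move let the fingers close. It gives the time, the measured TCP pose, the force and the opening at its end, in the units of the state.
- state(): the state, without advancing time (a new reading comes with each control period).
- grab_frame(name): name is "scene" or "top" or "wrist"; returns (picture, depth): 420x560x3 uint8, red, green, blue; 420x560 float32, m along the optical axis (not along the pixel's ray), 0 where there is no reading.
- camera_params(name): a dict with "mtx" (3x3 intrinsics, pixels), "extrinsics" (4x4, takes a point from camera to world coordinates); the wrist camera has in their place "T_tool_cam" (4x4, takes a point from camera to tool coordinates, whose origin is the TCP and whose axes are the flange's). Camera axes: x right, y down, z forward; pixel columns grow to the right and rows downward; lengths in m; the calibration is good to about 2 mm. A picture is of the moment at which its call begins: read the wrist's pose just before it. camera_params takes no time and is no camera call.
- job_done(): hands the job in, once; it reports no verdict.
Trained networks look in the newest picture that a camera, given by its name, has taken for a name from the list of things; names that differ only in an ending like _2 or _b are one class to them, and where a whole thing is asked for, a point or a joint stands for the part that bears it (a point fixed in the world has none). Each returns a list of dicts, best first, with "p" (0 to 1); they miss things now and then, are a little off and sometimes report something else, mostly with a low value. They report only what shows in the picture. A call takes as long as a camera call.
- boxes_of(camera, label): "box" ([left, top, width, height] in pixels, round what is visible of it).
The state is a dict: "time": time; "joint_pos": joint angles; "joint_vel": joint speeds; "joint_efforts": joint torques, N m; "tool_pos": TCP position; "tool_rot": TCP orientation; "contact_force": force on the tool from outside, world axes, zero at the start; "ft_torque": the same for the moment, N m; "gripper_width": opening from 0.0 (shut) to 1.0 (fully open).
Only numpy, scipy, OpenCV 4.12 (cv2) and the standard library are available. Lean on these libraries where they do the work, as an engineer would, in place of code of your own. Each camera call takes 0.05 s, during which the arm holds its last target. There are 200 camera calls.

## Task

Load the magazine that holds the glass slides into the slide feeder: lay it level on the feeder's loading deck with its steel tongue towards the slot, and slide it in until the tongue has snapped past the catch and stands hard against the feed carriage, then let go of it. The carriage is parked somewhere out of sight in the slot and is held only by its brake, so feel for it and do not shove it back; keep the slides level and leave the empty magazine where it is.

Things in the scene. Friction and masses are not known exactly. Their poses are not given: they have to be found in the camera images.
- magazine_grip (a point): Centre of the grip fin of the full slide magazine, a loose grey comb tray (0.24 kg) in which ten glass slides stand. x points forward to its steel tongue, y across, z up. Fin: 12 mm thick (y), 32 mm long, its top 16 mm above this point, the magazine's underside 36 mm below. A flat tail, 8 mm high and 60 mm wide, lies under the fin and ends 23 mm behind this point.
- magazine_nose (a point): Foremost point of the full magazine's steel tongue, 150 mm ahead of the fin's centre and 12 mm above the underside; same axes. The tongue is 24 mm wide and 22 mm long with a rounded cross-bead on top of its end. Behind it, from 22 to 122 mm, lies the tray: 84 mm wide, slides up to 30 mm high.
- magazine_empty_grip (a point): Centre of the grip fin of a second, loose magazine of the same shape that holds no slides. It must stay where it is. Behind the two magazines, its front at x = 0.57 m, stands a centrifuge 205 mm high (y from -0.36 to -0.04 m): carry the full magazine past in front of it or well over it.
- feeder: Slide feeder, a low white bench unit fixed to the worktop. Origin on the worktop under the middle of the slot's mouth; x points level into the slot, y across, z up. The slot is 87 mm wide and 35 mm high (6 to 41 mm above the worktop). The hood over it is 126 mm wide and 54 mm high; from 85 mm behind the mouth a housing stands 92 mm high.
- feeder_deck (a point): Middle of the front end of the feeder's open loading deck, on its surface 6 mm above the worktop; axes as the feeder's. The level deck runs 150 mm from here to the mouth and on into the slot as its floor, between two rails 18 mm high (above the worktop) whose inner faces close in from 106 mm apart here to 87 mm at the mouth. It is slippery: sliding takes 1 to 2 N unless pressed down.
- feeder_mouth (a point): Middle of the mouth on the slot's floor. Unseen inside, a feed carriage is parked, its stop for the tongue's tip 65 to 110 mm behind the mouth. Its sprung roller catch resists with 5 to 8 N from 15 mm before the stop, lets go 6 mm before it, then draws the tongue to the stop and keeps it there. The brake slips at a push of about 20 N; 3 mm of slip is too much. The fin stays 40 mm or more outside.

How it is judged:
By the outcome, as a careful person would: the job done as asked, in the order asked, and still so for the second after the job is handed in, with the robot touching nothing.
It also fails if it takes over 64 s, if anything falls off the work surface, if the arm or the gripper's body presses on something with over 40 N, if the wrist force passes 120 N, or if a joint passes its speed limit or range.

## Working session

There is one attempt and no reset: what is moved stays moved. The work goes in short steps, Python scripts to look and compute and a tool call to move; the robot and the scene stay as the last step left them, time stands still between calls to the robot, and variables do not carry over. Pictures are saved under pics/ and viewed, about 8 in all and at most 12, crops included, and the job is handed in when it is done.

Besides the shell and the picture viewer there is one more tool, called after ">>>" as name(argument=value, ...) on one line, values as JSON. step_arm: Moves the arm, as the interface text tells. Its arguments: {"type":"object","properties":{"steps":{"type":"array"},"claw":{"type":"number"}},"required":["steps"]}

```bash
mkdir -p pics; ls
python3 - <<'E'
from plant import *
import cv2,numpy as np
s=state();print(s)
ims=[]
for n in ("scene","top"):
    im,d=grab_frame(n);np.savez(f"{n}0.npz",im=im,d=d)
    cv2.imwrite(f"pics/{n}0.png",im[:,:,::-1])
    p=camera_params(n);print(n,p["mtx"].tolist(),np.round(p["extrinsics"],4).tolist())
    for l in ("magazine_grip","magazine_nose","magazine_empty_grip","feeder","feeder_deck","feeder_mouth"):
        print(l,[(np.round(b["box"]).tolist(),round(b["p"],2)) for b in boxes_of(n,l)][:4])
print(state()["time"])
E
```

```text
pics
{'time': 0.0, 'joint_pos': array([ 1.00302551e+00,  5.33702903e-02,  1.61428910e+00, -2.22263466e-05,
        1.47601797e+00, -1.18999715e-01]), 'joint_vel': array([-0.00032479, -0.00174219,  0.00034668, -0.00100629, -0.00015183,
       -0.00160927]), 'joint_efforts': array([ 8.36488944e-04, -3.93668997e+01, -3.70182323e+01, -1.57402803e-05,
        6.86988686e-03,  2.64104352e-05]), 'tool_pos': array([0.27082728, 0.56257846, 0.23005763]), 'tool_rot': array([-3.40520658e-04,  2.22506200e-01,  9.74930718e-01, -9.85228312e-04]), 'contact_force': array([-0.14296495,  0.8899116 , -1.04539103]), 'ft_torque': array([0.00809503, 0.04166978, 0.00612875]), 'gripper_width': 1.0032186463900614}
scene [[389.9351617746211, 0.0, 281.63208192215143], [0.0, 389.9351617746211, 211.2031177869141], [0.0, 0.0, 1.0]] [[0.7153, -0.3465, 0.6068, -0.0697], [-0.6988, -0.364, 0.6158, -0.7098], [0.0075, -0.8645, -0.5025, 0.5505], [0.0, 0.0, 0.0, 1.0]]
magazine_grip [([237.0, 222.0, 61.0, 44.0], 0.65)]
magazine_nose [([235.0, 223.0, 61.0, 42.0], 0.82)]
magazine_empty_grip [([302.0, 259.0, 74.0, 58.0], 0.93)]
feeder [([207.0, 146.0, 88.0, 74.0], 0.93)]
feeder_deck [([206.0, 147.0, 92.0, 74.0], 0.67)]
feeder_mouth [([206.0, 150.0, 94.0, 69.0], 0.96)]
top [[487.92241980739874, 0.0, 275.67796356347316], [0.0, 487.92241980739874, 208.66301715959708], [0.0, 0.0, 1.0]] [[-0.0219, -0.9979, 0.0602, 0.4396], [-0.9994, 0.0236, 0.0271, -0.1289], [-0.0284, -0.0596, -0.9978, 1.1823], [0.0, 0.0, 0.0, 1.0]]
magazine_grip [([254.0, 222.0, 72.0, 34.0], 0.96)]
magazine_nose [([254.0, 218.0, 72.0, 37.0], 0.56)]
magazine_empty_grip [([342.0, 216.0, 75.0, 32.0], 0.65)]
feeder []
feeder_deck [([157.0, 100.0, 76.0, 131.0], 0.71)]
feeder_mouth [([156.0, 96.0, 72.0, 143.0], 0.72)]
0.7
```

Run:
```python
import cv2
t=cv2.imread("pics/top0.png");s=cv2.imread("pics/scene0.png")
cv2.imwrite("pics/topc.png",cv2.resize(t[80:280,140:430],(0,0),fx=2.75,fy=2.75,interpolation=cv2.INTER_CUBIC))
cv2.imwrite("pics/scenec.png",cv2.resize(s[130:330,190:390],(0,0),fx=3,fy=3,interpolation=cv2.INTER_CUBIC))
```

```text
(no output)
```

View pics/topc.png

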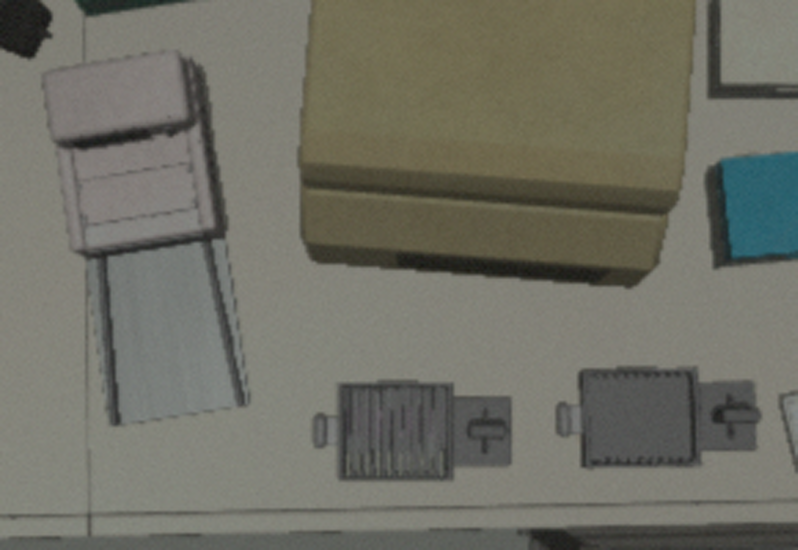

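View pics/scenec.png

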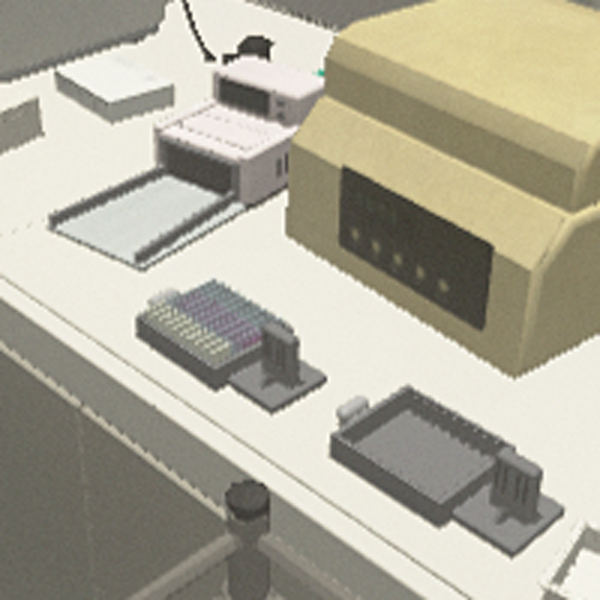

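The top crop shows the full magazine on the left (striped with slides), fin at crop px (487,430) and tongue at (320,430) pointing to world +y. The empty one is on the right, fin at (737,412). The feeder is at upper left, deck front centre about (180,415), mouth about (155,247). In the scene crop the full magazine's fin top is at (281,330).

```bash
cat > h.py <<'E'
import numpy as np
from plant import camera_params
def ray(n,uv):
    p=camera_params(n);K=np.array(p["mtx"]);T=np.array(p["extrinsics"])
    return T[:3,3],T[:3,:3]@np.linalg.inv(K)@[uv[0],uv[1],1]
def onz(n,uv,z):
    o,d=ray(n,uv);return o+d*(z-o[2])/d[2]
def tri(a,b):
    (o,d),(q,e)=ray("top",a),ray("scene",b)
    s=np.linalg.lstsq(np.c_[d,-e],q-o,rcond=None)[0]
    A,B=o+d*s[0],q+e*s[1];return (A+B)/2,np.linalg.norm(A-B)
tc=lambda u,v:(140+u/2.75,80+v/2.75)
sc=lambda u,v:(190+u/3,130+v/3)
E
python3 - <<'E'
from h import *
np.set_printoptions(precision=4,suppress=True)
def P(n,v):print(n,v)
P("fin top",onz("top",tc(487,430),.052)); P("nose",onz("top",tc(316,431),.014)); P("tail back mid",onz("top",tc(511,431),.008))
P("empty fin",onz("top",tc(737,412),.052))
P("tri fin",tri(tc(487,430),sc(281,333)))
P("tri deck corner L",tri(tc(115,424),sc(50,222)))
P("tri deck corner R",tri(tc(247,405),sc(140,264)))
for n,u,v,z in [("deckFL",115,424,.006),("deckFR",247,405,.006),("hoodL",80,254,.054),("hoodR",225,232,.054),("hoodbackL",60,143,.054),("hoodbackR",192,125,.054)]:P(n,onz("top",tc(u,v),z))
d=np.load("top0.npz")["d"]
for n,u,v in [("fin",487,430),("deck",180,340),("hood",140,215)]:
    a,b=tc(u,v);print(n,d[round(b),round(a)], end=' ')
    o,r=ray("top",(a,b));print(o+r*d[round(b),round(a)])
E
```

```text
fin top [ 0.4415 -0.1924  0.052 ]
nose [ 0.444 -0.046  0.014]
tail back mid [ 0.4403 -0.2157  0.008 ]
empty fin [ 0.4519 -0.4012  0.052 ]
tri fin (array([ 0.443 , -0.1939,  0.0498]), np.float64(0.004103776649687638))
tri deck corner L (array([0.4556, 0.1296, 0.0102]), np.float64(0.0038944233384342786))
tri deck corner R (array([0.47  , 0.013 , 0.0088]), np.float64(0.0050010013500209755))
deckFL [0.4541 0.1317 0.006 ]
deckFR [0.4682 0.0149 0.006 ]
hoodL [0.5988 0.1496 0.054 ]
hoodR [0.6144 0.0254 0.054 ]
hoodbackL [0.6949 0.166  0.054 ]
hoodbackR [0.7072 0.0523 0.054 ]
fin 1.1271505 [ 0.4415 -0.1925  0.051 ]
deck 1.1861438 [0.527  0.0736 0.0043]
hood 1.1447748 [0.6311 0.0981 0.0527]
```

```bash
cat >> h.py <<'E'
from plant import state
from scipy.spatial.transform import Rotation as Ro
def pose():
    s=state();w=s["tool_rot"];return s["tool_pos"],Ro.from_quat([w[1],w[2],w[3],w[0]])
def plan(xyz,yaw,n):
    """rows to world xyz, tool x at yaw (deg), tool down"""
    p,R=pose();x=R.as_matrix()[:,0];y0=np.degrees(np.arctan2(x[1],x[0]))
    dy=(yaw-y0+180)%360-180;d=(np.array(xyz)-p)/n*1000
    print("pose",np.round(p,4),"yaw",round(y0,2),"tilt",np.round(R.as_matrix()[:2,2],4))
    for i in range(n):
        a=np.radians(y0+dy*i/n);c,s=np.cos(a),np.sin(a)
        print([round(c*d[0]+s*d[1],1),round(s*d[0]-c*d[1],1),round(-d[2],1),round(-dy/n,2)])
E
python3 - <<'E'
from h import *
print(np.round(camera_params("wrist")["T_tool_cam"],4).tolist(),camera_params("wrist")["mtx"])
plan([.4415,-.193,.20],89,20)
E
```

```text
[[0.0008, -0.9534, -0.3019, 0.0766], [1.0, 0.0007, 0.0007, 0.0017], [-0.0004, -0.3019, 0.9534, -0.1434], [0.0, 0.0, 0.0, 1.0]] [[291.29839225   0.         275.09885525]
 [  0.         291.29839225 212.5093035 ]
 [  0.           0.           1.        ]]
pose [0.2712 0.5631 0.2313] yaw 154.29 tilt [0.     0.0001]
[np.float64(-24.1), np.float64(-30.4), np.float64(1.6), np.float64(3.26)]
[np.float64(-25.8), np.float64(-28.9), np.float64(1.6), np.float64(3.26)]
[np.float64(-27.4), np.float64(-27.4), np.float64(1.6), np.float64(3.26)]
[np.float64(-28.9), np.float64(-25.8), np.float64(1.6), np.float64(3.26)]
[np.float64(-30.3), np.float64(-24.1), np.float64(1.6), np.float64(3.26)]
[np.float64(-31.6), np.float64(-22.4), np.float64(1.6), np.float64(3.26)]
[np.float64(-32.9), np.float64(-20.5), np.float64(1.6), np.float64(3.26)]
[np.float64(-34.0), np.float64(-18.6), np.float64(1.6), np.float64(3.26)]
[np.float64(-35.0), np.float64(-16.7), np.float64(1.6), np.float64(3.26)]
[np.float64(-35.9), np.float64(-14.7), np.float64(1.6), np.float64(3.26)]
[np.float64(-36.7), np.float64(-12.6), np.float64(1.6), np.float64(3.26)]
[np.float64(-37.3), np.float64(-10.5), np.float64(1.6), np.float64(3.26)]
[np.float64(-37.8), np.float64(-8.3), np.float64(1.6), np.float64(3.26)]
[np.float64(-38.3), np.float64(-6.2), np.float64(1.6), np.float64(3.26)]
[np.float64(-38.5), np.float64(-4.0), np.float64(1.6), np.float64(3.26)]
[np.float64(-38.7), np.float64(-1.8), np.float64(1.6), np.float64(3.26)]
[np.float64(-38.8), np.float64(0.4), np.float64(1.6), np.float64(3.26)]
[np.float64(-38.7), np.float64(2.6), np.float64(1.6), np.float64(3.26)]
[np.float64(-38.5), np.float64(4.8), np.float64(1.6), np.float64(3.26)]
[np.float64(-38.1), np.float64(7.0), np.float64(1.6), np.float64(3.26)]
```

>>> step_arm(steps=[[-24,-30,0,3.3],[-26,-29,0,3.3],[-27,-27,0,3.3],[-29,-26,0,3.3],[-30,-24,0,3.3],[-32,-22,2,3.3],[-33,-20,2,3.3],[-34,-19,2,3.3]])

```text
time: 1.5
tool_pos: [0.3387, 0.2547, 0.2253]
tool_rot: [0.001, 0.444, 0.896, 0.001]
contact_force: [-0.5, -0.2, 0.4]
gripper_width: 0.999
```

>>> step_arm(steps=[[-35,-17,2,3.3],[-36,-15,2,3.3],[-37,-13,2,3.3],[-37,-10,2,3.3],[-38,-8,2,3.3],[-38,-6,2,3.3],[-38,-4,2,3.3],[-39,-2,2,3.3]], claw=60)

```text
time: 2.3
tool_pos: [0.3999, -0.0618, 0.2113]
tool_rot: [0.005, 0.643, 0.765, 0.005]
contact_force: [0.4, 0.0, -0.3]
gripper_width: 0.599
```

Run:
```python
from h import *
plan([.4415,-.193,.17],89,5)
```

```text
pose [ 0.3999 -0.0618  0.2113] yaw 99.9 tilt [0.0143 0.0018]
[np.float64(-27.3), np.float64(3.7), np.float64(8.3), np.float64(2.18)]
[np.float64(-27.1), np.float64(4.7), np.float64(8.3), np.float64(2.18)]
[np.float64(-26.9), np.float64(5.7), np.float64(8.3), np.float64(2.18)]
[np.float64(-26.7), np.float64(6.8), np.float64(8.3), np.float64(2.18)]
[np.float64(-26.4), np.float64(7.8), np.float64(8.3), np.float64(2.18)]
```

>>> step_arm(steps=[[-27,4,8,2.2],[-27,5,8,2.2],[-27,6,8,2.2],[-27,7,8,2.2],[-18,5,6,1.5],[-8,3,4,0.7],[0,0,0,0]])

```text
time: 3.0
tool_pos: [0.4436, -0.2037, 0.1701]
tool_rot: [0.007, 0.72, 0.694, 0.007]
contact_force: [-0.4, -0.5, 0.3]
gripper_width: 0.599
```

Run:
```python
from h import *
from plant import *
import cv2
p,R=pose();im,d=grab_frame("wrist");np.savez("w1.npz",im=im,d=d,p=p,R=R.as_matrix());cv2.imwrite("pics/w1.png",im[:,:,::-1])
print(boxes_of("wrist","magazine_grip"))
plan([.4415,-.193,.15],89,2)
```

```text
[{'box': [220.3, 21.3, 101.7, 189.4], 'p': 0.9}]
pose [ 0.4437 -0.2028  0.1708] yaw 87.96 tilt [ 0.0193 -0.0007]
[np.float64(4.9), np.float64(-1.3), np.float64(10.4), np.float64(-0.52)]
[np.float64(4.9), np.float64(-1.2), np.float64(10.4), np.float64(-0.52)]
```

View pics/w1.png

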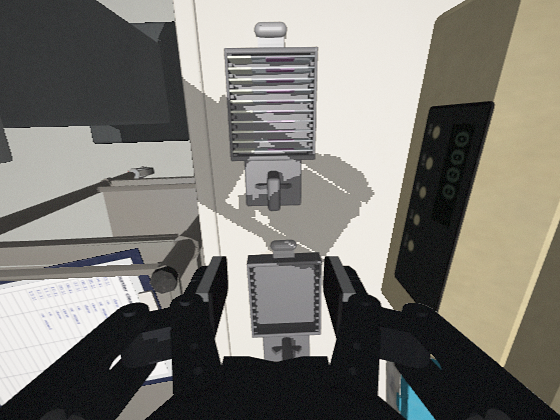

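```bash
cat >> h.py <<'E'
def won(f,uv,z):
    w=np.load(f);T=np.array(camera_params("wrist")["T_tool_cam"]);K=np.array(camera_params("wrist")["mtx"])
    R=w["R"];o=w["p"]+R@T[:3,3];d=R@T[:3,:3]@np.linalg.inv(K)@[uv[0],uv[1],1]
    return o+d*(z-o[2])/d[2], o+d*w["d"][round(uv[1]),round(uv[0])]
E
python3 - <<'E'
from h import *
import cv2
np.set_printoptions(precision=4,suppress=True)
im=np.load("w1.npz")["im"][:,:,::-1]
cv2.imwrite("pics/w1c.png",cv2.resize(im[10:220,200:350],(0,0),fx=3.8,fy=2.8*1,interpolation=cv2.INTER_CUBIC))
for n,u,v,z in [("fin",273,190,.052),("fin",275,178,.052),("nose",270,23,.014),("trayFL",224,49,.02),("trayFR",318,47,.02),("trayBL",231,160,.02),("trayBR",315,160,.02)]:print(n,*won("w1.npz",(u,v),z))
E
```

```text
fin [ 0.4458 -0.1862  0.052 ] [ 0.4458 -0.1861  0.0521]
fin [ 0.4481 -0.1751  0.052 ] [ 0.4481 -0.1753  0.0511]
nose [ 0.4492 -0.0421  0.014 ] [ 0.4491 -0.0431  0.0175]
trayFL [ 0.4071 -0.0627  0.02  ] [ 0.4075 -0.0634  0.0231]
trayFR [ 0.4914 -0.0638  0.02  ] [ 0.4946 -0.0596 -0.0003]
trayBL [ 0.4053 -0.1613  0.02  ] [ 0.4055 -0.1611  0.0219]
trayBR [ 0.4892 -0.1646  0.02  ] [ 0.4921 -0.1671  0.0009]
```

View pics/w1c.png

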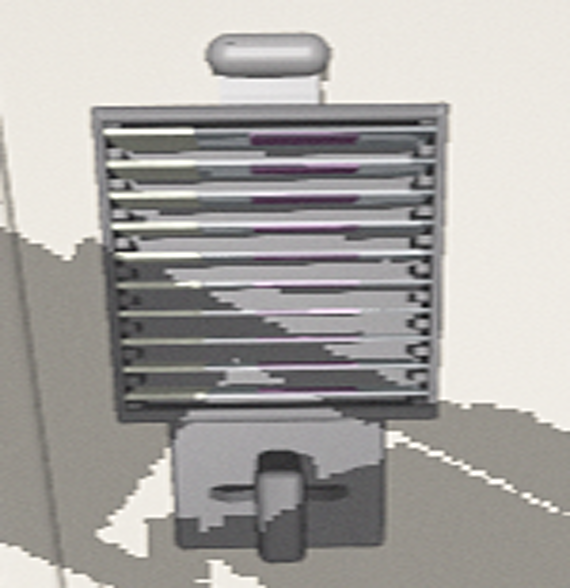

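>>> step_arm(steps=[[6,-1,20,-0.9],[6,-1,20,0],[0,0,20,0],[0,0,15,0],[0,0,10,0],[0,0,0,0]])

```text
time: 3.7
tool_pos: [0.4458, -0.1859, 0.0878]
tool_rot: [0.011, 0.711, 0.703, 0.008]
contact_force: [-0.0, 0.0, -0.1]
gripper_width: 0.597
```

Run:
```python
from h import *
from plant import *
import cv2
p,R=pose();im,d=grab_frame("wrist");np.savez("w2.npz",im=im,d=d,p=p,R=R.as_matrix());cv2.imwrite("pics/w2.png",im[:,:,::-1])
plan([.445,-.191,.018],88.9,4)
```

```text
pose [ 0.4463 -0.1863  0.0887] yaw 89.4 tilt [ 0.0285 -0.0046]
[np.float64(-1.2), np.float64(-0.3), np.float64(17.7), np.float64(0.13)]
[np.float64(-1.2), np.float64(-0.3), np.float64(17.7), np.float64(0.13)]
[np.float64(-1.2), np.float64(-0.3), np.float64(17.7), np.float64(0.13)]
[np.float64(-1.2), np.float64(-0.3), np.float64(17.7), np.float64(0.13)]
```

View pics/w2.png

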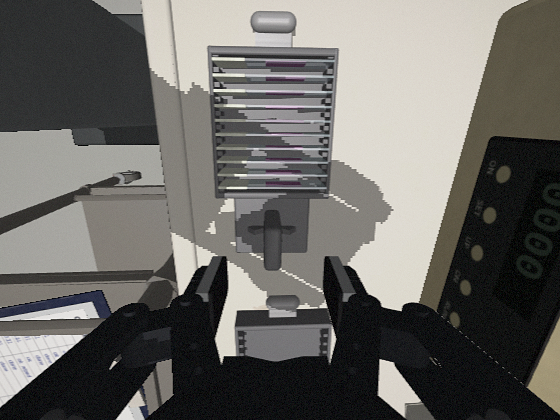

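The wrist view confirms the fin at about (271,240), between the jaws (205–345). The tool has picked up about 1.6° of tilt while moving, so I'll test whether that depends on speed.

>>> step_arm(steps=[[0,0,-40,0],[0,0,-40,0],[0,0,0,0],[0,0,0,0]])

```text
time: 4.15
tool_pos: [0.4448, -0.1854, 0.1747]
tool_rot: [0.014, 0.71, 0.704, 0.009]
contact_force: [0.2, -0.1, 0.3]
gripper_width: 0.602
```

Run:
```python
from h import *
plan([.445,-.191,.018],88.9,1)
```

```text
pose [ 0.4448 -0.1854  0.1747] yaw 89.5 tilt [ 0.0319 -0.0065]
[np.float64(-5.6), np.float64(0.2), np.float64(156.7), np.float64(0.6)]
```

>>> step_arm(steps=[[0,0,8,0],[0,0,8,0],[0,0,8,0],[0,0,8,0],[0,0,8,0],[0,0,8,0],[0,0,0,0],[0,0,0,0]])

```text
time: 4.95
tool_pos: [0.4435, -0.1838, 0.1169]
tool_rot: [0.009, 0.71, 0.704, 0.008]
contact_force: [0.0, 0.1, 1.0]
gripper_width: 0.602
```

Run:
```python
from h import *
plan([.445,-.191,.018],88.9,1)
print(won("w2.npz",(272,240),.052),won("w2.npz",(273,21),.014),won("w2.npz",(209,47),.02)[0],won("w2.npz",(338,48),.02)[0])
```

```text
pose [ 0.4435 -0.1838  0.1169] yaw 89.5 tilt [ 0.0238 -0.0014]
[np.float64(-7.2), np.float64(1.5), np.float64(98.9), np.float64(0.6)]
(array([ 0.44604716, -0.18338126,  0.052     ]), array([ 0.44603989, -0.18314491,  0.05255365])) (array([ 0.44911731, -0.04649598,  0.014     ]), array([ 0.44900539, -0.04774653,  0.01847988])) [ 0.40784819 -0.06254538  0.02      ] [ 0.49089573 -0.06339574  0.02      ]
```

>>> step_arm(steps=[[-3,1,8,0],[-3,1,8,0],[-2,0,8,0],[0,0,8,0],[0,0,8,0],[0,0,8,0],[0,0,8,0]], claw=45)

```text
time: 5.65
tool_pos: [0.4484, -0.1937, 0.0583]
tool_rot: [0.011, 0.71, 0.704, 0.008]
contact_force: [-0.2, 0.1, 0.0]
gripper_width: 0.452
```

Run:
```python
from h import *
plan([.446,-.191,.018],89,4)
```

```text
pose [ 0.4484 -0.1937  0.0583] yaw 89.48 tilt [ 0.0271 -0.0036]
[np.float64(0.7), np.float64(-0.6), np.float64(10.1), np.float64(0.12)]
[np.float64(0.7), np.float64(-0.6), np.float64(10.1), np.float64(0.12)]
[np.float64(0.7), np.float64(-0.6), np.float64(10.1), np.float64(0.12)]
[np.float64(0.7), np.float64(-0.6), np.float64(10.1), np.float64(0.12)]
```

>>> step_arm(steps=[[0,0,0,0],[0,0,0,0],[0,0,0,0],[0,0,0,0],[0,0,0,0],[0,0,0,0],[0,0,0,0],[0,0,0,0]])

```text
time: 6.45
tool_pos: [0.4486, -0.1936, 0.0581]
tool_rot: [0.011, 0.71, 0.704, 0.008]
contact_force: [-1.1, 0.3, -0.3]
gripper_width: 0.449
```

Run:
```python
from h import *
from plant import *
plan([.446,-.191,.018],89,1)
for i in range(4):
    grab_frame("wrist");plan([.446,-.191,.018],89,1)
print(state()["joint_pos"])
```

```text
pose [ 0.4486 -0.1936  0.0581] yaw 89.5 tilt [ 0.0273 -0.0036]
[np.float64(2.5), np.float64(-2.6), np.float64(40.1), np.float64(0.5)]
pose [ 0.4486 -0.1936  0.0581] yaw 89.5 tilt [ 0.0273 -0.0037]
[np.float64(2.6), np.float64(-2.6), np.float64(40.1), np.float64(0.5)]
pose [ 0.4485 -0.1935  0.058 ] yaw 89.5 tilt [ 0.0271 -0.0035]
[np.float64(2.5), np.float64(-2.5), np.float64(40.0), np.float64(0.5)]
pose [ 0.4485 -0.1936  0.058 ] yaw 89.5 tilt [ 0.0271 -0.0035]
[np.float64(2.5), np.float64(-2.5), np.float64(40.0), np.float64(0.5)]
pose [ 0.4484 -0.1935  0.0579] yaw 89.5 tilt [ 0.027  -0.0034]
[np.float64(2.5), np.float64(-2.5), np.float64(39.9), np.float64(0.5)]
[-0.56657227 -0.11771189  2.08560633  0.0126919   1.14911012 -0.56300427]
```

>>> step_arm(steps=[[1,-1,10,0],[1,-1,10,0],[1,0,10,0],[0,0,8,0],[0,0,0,0]])

```text
time: 7.15
tool_pos: [0.4464, -0.1897, 0.0153]
tool_rot: [0.01, 0.71, 0.704, 0.008]
contact_force: [-0.1, -0.6, -0.6]
gripper_width: 0.448
```

Run:
```python
from h import *
from plant import *
import cv2
p,R=pose();im,d=grab_frame("wrist");np.savez("w3.npz",im=im,d=d,p=p,R=R.as_matrix());cv2.imwrite("pics/w3.png",im[:,:,::-1])
plan([.446,-.191,.018],89,1);print(state()["contact_force"])
```

```text
pose [ 0.4466 -0.1898  0.0158] yaw 89.5 tilt [ 0.0255 -0.0025]
[np.float64(-1.2), np.float64(-0.6), np.float64(-2.2), np.float64(0.5)]
[-0.29279604  0.4971262   0.21244701]
```

View pics/w3.png

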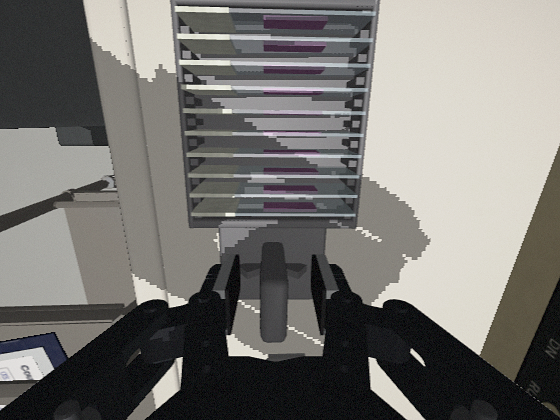

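The fin at (273,290) stands centred between the pads at (225) and (322). I'll close on it.

>>> step_arm(steps=[[-1,-1,-2,0],[0,0,0,0],[0,0,0,0],[0,0,0,0],[0,0,0,0],[0,0,0,0],[0,0,0,0],[0,0,0,0]], claw=0)

```text
time: 8.0
tool_pos: [0.446, -0.1915, 0.019]
tool_rot: [0.011, 0.71, 0.704, 0.008]
contact_force: [0.5, 0.0, -0.8]
gripper_width: 0.134
```

>>> step_arm(steps=[[0,0,-5,0],[0,0,-10,0],[0,0,-15,0],[0,0,-20,0],[0,0,-20,0],[0,0,-10,0],[0,0,0,0]])

```text
time: 8.7
tool_pos: [0.443, -0.1908, 0.1039]
tool_rot: [0.01, 0.71, 0.704, 0.008]
contact_force: [0.5, -0.3, -2.2]
gripper_width: 0.129
```

Run:
```python
from h import *
plan([.446,-.191,.018],89,1)
```

```text
pose [ 0.443  -0.1908  0.1039] yaw 89.53 tilt [ 0.0256 -0.004 ]
[np.float64(-0.1), np.float64(3.0), np.float64(85.9), np.float64(0.53)]
```

>>> step_arm(steps=[[8,0,0,0],[15,0,0,0],[22,0,0,0],[30,0,0,0],[30,0,0,0],[30,0,0,0],[30,0,0,0],[20,0,0,2]])

```text
time: 9.5
tool_pos: [0.4379, 0.0068, 0.0953]
tool_rot: [0.003, 0.724, 0.69, 0.005]
contact_force: [0.3, 0.2, -2.4]
gripper_width: 0.128
```

Run:
```python
from h import *
plan([.443,.067,.10],7,15)
```

```text
pose [0.4379 0.0068 0.0953] yaw 87.26 tilt [0.0121 0.0024]
[np.float64(4.0), np.float64(0.1), np.float64(-0.3), np.float64(5.35)]
[np.float64(4.0), np.float64(-0.2), np.float64(-0.3), np.float64(5.35)]
[np.float64(4.0), np.float64(-0.6), np.float64(-0.3), np.float64(5.35)]
[np.float64(3.9), np.float64(-1.0), np.float64(-0.3), np.float64(5.35)]
[np.float64(3.8), np.float64(-1.3), np.float64(-0.3), np.float64(5.35)]
[np.float64(3.7), np.float64(-1.7), np.float64(-0.3), np.float64(5.35)]
[np.float64(3.5), np.float64(-2.0), np.float64(-0.3), np.float64(5.35)]
[np.float64(3.3), np.float64(-2.3), np.float64(-0.3), np.float64(5.35)]
[np.float64(3.1), np.float64(-2.6), np.float64(-0.3), np.float64(5.35)]
[np.float64(2.8), np.float64(-2.9), np.float64(-0.3), np.float64(5.35)]
[np.float64(2.5), np.float64(-3.1), np.float64(-0.3), np.float64(5.35)]
[np.float64(2.2), np.float64(-3.4), np.float64(-0.3), np.float64(5.35)]
[np.float64(1.9), np.float64(-3.6), np.float64(-0.3), np.float64(5.35)]
[np.float64(1.5), np.float64(-3.7), np.float64(-0.3), np.float64(5.35)]
[np.float64(1.2), np.float64(-3.8), np.float64(-0.3), np.float64(5.35)]
```

Tilt has shrunk to 0.7°. Now I'll rotate in over the deck front.

>>> step_arm(steps=[[4,0,0,3],[4,0,0,5.5],[4,-1,-1,5.5],[4,-1,-1,5.5],[4,-1,-1,5.5],[4,-2,0,5.5],[4,-2,0,5.5],[3,-2,0,5.5]])

```text
time: 10.3
tool_pos: [0.4268, 0.0534, 0.0862]
tool_rot: [-0.006, 0.925, 0.38, -0.005]
contact_force: [-0.3, -0.7, -2.5]
gripper_width: 0.134
```

>>> step_arm(steps=[[3,-3,0,5.5],[3,-3,0,5.5],[2,-3,0,5.5],[2,-3,0,5.5],[2,-3,0,5.5],[2,-3,0,4],[0,0,0,0]])

```text
time: 11.0
tool_pos: [0.4171, 0.0845, 0.0759]
tool_rot: [-0.008, 0.994, 0.106, -0.018]
contact_force: [-0.8, -0.1, -3.1]
gripper_width: 0.131
```

Run:
```python
from h import *
from plant import *
import cv2
p,R=pose();im,d=grab_frame("wrist");np.savez("w4.npz",im=im,d=d,p=p,R=R.as_matrix());cv2.imwrite("pics/w4.png",im[:,:,::-1])
plan([.443,.067,.07],7,4)
```

```text
pose [0.4169 0.0843 0.0757] yaw 12.22 tilt [-0.0375  0.0112]
[np.float64(5.5), np.float64(5.6), np.float64(1.4), np.float64(1.31)]
[np.float64(5.6), np.float64(5.5), np.float64(1.4), np.float64(1.31)]
[np.float64(5.7), np.float64(5.4), np.float64(1.4), np.float64(1.31)]
[np.float64(5.8), np.float64(5.2), np.float64(1.4), np.float64(1.31)]
```

View pics/w4.png

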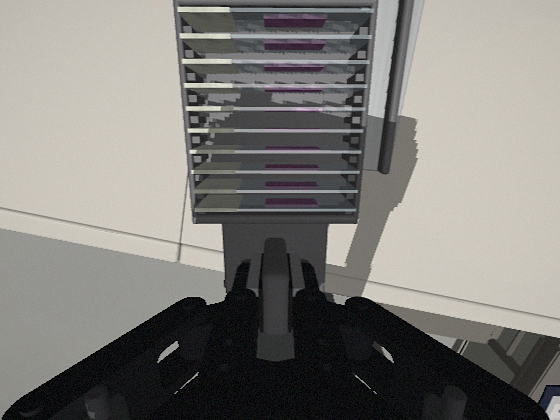

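>>> step_arm(steps=[[10,9,3,2],[9,8,3,2],[5,6,2,1.2]])

```text
time: 11.35
tool_pos: [0.4428, 0.0672, 0.0645]
tool_rot: [-0.007, 0.998, 0.062, -0.02]
contact_force: [-0.9, 0.0, -1.6]
gripper_width: 0.133
```

Run:
```python
from h import *
from plant import *
import cv2
print(won("w4.npz",(381,172),.018),won("w4.npz",(392,0+20),.018))
p,R=pose();im,d=grab_frame("top");np.savez("t2.npz",im=im,d=d)
cv2.imwrite("pics/t2.png",cv2.resize(im[110:260,140:290,::-1],(0,0),fx=4,fy=4,interpolation=cv2.INTER_CUBIC))
plan([.443,.069,.03],7,2)
```

```text
(array([0.4738294 , 0.02482156, 0.018     ]), array([0.47362605, 0.0241941 , 0.01635366])) (array([0.56039064, 0.04792905, 0.018     ]), array([0.56387371, 0.04497781, 0.00685246]))
pose [0.4432 0.0664 0.0643] yaw 7.06 tilt [-0.0409  0.0111]
[np.float64(0.1), np.float64(-1.3), np.float64(17.1), np.float64(0.03)]
[np.float64(0.1), np.float64(-1.3), np.float64(17.1), np.float64(0.03)]
```

View pics/t2.png

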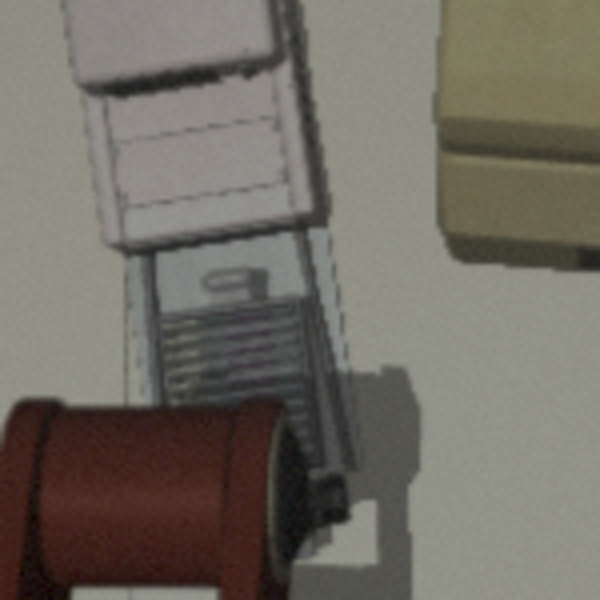

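Run:
```python
from h import *
np.set_printoptions(precision=4,suppress=True)
t=lambda u,v:(140+u/4,110+v/4)
for n,u,v,z in [("trayFL",160,312,.058),("trayFR",303,299,.058),("nose",223,272,.052),("railL in mouth",158,250,.018),("railR in mouth",300,233,.018),("railR front",348,468,.018),("hoodL",104,248,.054),("hoodR",322,220,.054),("slotL",127,205,.054),("slotR",288,187,.054)]:print(n,onz("top",t(u,v),z))
for u,v in[(118,424),(238,405),(103,258),(209,242)]:print("rail",onz("top",tc(u,v),.018))
```

```text
trayFL [0.5609 0.1233 0.058 ]
trayFR [0.5664 0.0397 0.058 ]
nose [0.5841 0.0874 0.052 ]
railL in mouth [0.6029 0.1332 0.018 ]
railR in mouth [0.611  0.0469 0.018 ]
railR front [0.4687 0.0202 0.018 ]
hoodL [0.5998 0.1569 0.054 ]
hoodR [0.613  0.0285 0.054 ]
slotL [0.6248 0.1431 0.054 ]
slotR [0.6329 0.0482 0.054 ]
rail [0.4539 0.1264 0.018 ]
rail [0.4681 0.0213 0.018 ]
rail [0.5998 0.1382 0.018 ]
rail [0.6115 0.0445 0.018 ]
```

>>> step_arm(steps=[[-2,-3,8,0.2],[-2,-2,8,0.2],[0,0,6,0],[0,0,4,0],[0,0,2,0]])

```text
time: 11.9
tool_pos: [0.4356, 0.0717, 0.0333]
tool_rot: [-0.007, 0.998, 0.058, -0.021]
contact_force: [-0.4, 0.7, -2.2]
gripper_width: 0.133
```

Run:
```python
from h import *
plan([.440,.0710,.027],6.9,1);print(state()["contact_force"])
```

```text
pose [0.4356 0.0717 0.0333] yaw 6.66 tilt [-0.0436  0.0117]
[np.float64(4.3), np.float64(1.2), np.float64(6.3), np.float64(-0.24)]
[-0.38652502  0.69936845 -2.16391209]
```

>>> step_arm(steps=[[1,1,2,0],[0,0,2,0],[0,0,1,0],[0,0,1,0]])

```text
time: 12.3
tool_pos: [0.4388, 0.0708, 0.0288]
tool_rot: [-0.007, 0.998, 0.058, -0.019]
contact_force: [-1.2, -0.4, 1.1]
gripper_width: 0.134
```

Run:
```python
from h import *
plan([.440,.0710,.027],6.9,1);s=state();print(s["contact_force"],s["ft_torque"])
```

```text
pose [0.4388 0.0708 0.0288] yaw 6.68 tilt [-0.0384  0.0114]
[np.float64(1.2), np.float64(-0.0), np.float64(1.8), np.float64(-0.22)]
[-1.23321713 -0.42203055  1.06202956] [-0.07873857 -0.16017405 -0.022909  ]
```

>>> step_arm(steps=[[0,0,2,0],[0,0,2,0],[0,0,1,0]])

```text
time: 12.6
tool_pos: [0.4418, 0.0708, 0.0263]
tool_rot: [-0.007, 0.998, 0.058, -0.015]
contact_force: [-2.2, 0.6, 4.7]
gripper_width: 0.133
```

>>> step_arm(steps=[[0,0,0,0],[0,0,0,0],[0,0,0,0],[0,0,0,0]], claw=35)

```text
time: 13.0
tool_pos: [0.4405, 0.0709, 0.0251]
tool_rot: [-0.007, 0.998, 0.058, -0.017]
contact_force: [-1.1, -0.2, 0.0]
gripper_width: 0.35
```

Run:
```python
from h import *
from plant import *
import cv2
plan([.440,.0710,.027],6.9,1);print(state()["contact_force"])
p,R=pose();im,d=grab_frame("wrist");np.savez("w5.npz",im=im,d=d,p=p,R=R.as_matrix())
t,_=grab_frame("top")
a=cv2.resize(t[130:250,150:250,::-1],(480,576),interpolation=cv2.INTER_CUBIC)
b=cv2.resize(im[0:400,120:420,::-1],(300,400))
o=np.zeros((576,790,3),np.uint8);o[:,:480]=a;o[:400,485:785]=b
cv2.imwrite("pics/c5.png",o)
```

```text
pose [0.4405 0.0709 0.0251] yaw 6.67 tilt [-0.0345  0.0116]
[np.float64(-0.5), np.float64(-0.2), np.float64(-1.9), np.float64(-0.23)]
[-1.07442547 -0.16934751  0.00566002]
```

View pics/c5.png

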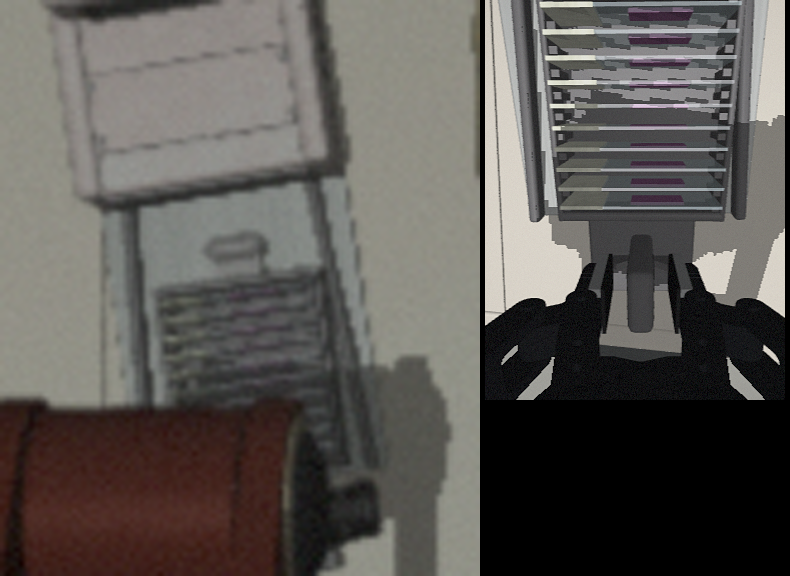

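The magazine lies on the deck between the rails, tray edges at (157,290) and (327,270) in the left view, about 2 mm right of centre. I'll regrip and slide it in.

>>> step_arm(steps=[[0,0,0,0],[0,0,0,0],[0,0,0,0],[0,0,0,0],[0,0,0,0]], claw=0)

```text
time: 13.6
tool_pos: [0.4407, 0.0707, 0.0254]
tool_rot: [-0.006, 0.998, 0.058, -0.017]
contact_force: [0.3, 0.9, 1.1]
gripper_width: 0.13
```

>>> step_arm(steps=[[4,-1,0,0],[4,-1,-0.2,0],[4,0,-0.2,0],[4,0,-0.2,0],[4,0,-0.2,0]])

```text
time: 14.1
tool_pos: [0.4614, 0.0753, 0.0254]
tool_rot: [-0.006, 0.998, 0.058, -0.017]
contact_force: [-1.8, 0.4, 1.0]
gripper_width: 0.129
```

Run:
```python
from h import *
plan([.440,.0710,.025],6.7,1);s=state();print(s["contact_force"],s["ft_torque"])
```

```text
pose [0.4614 0.0753 0.0254] yaw 6.68 tilt [-0.0353  0.0107]
[np.float64(-21.7), np.float64(1.8), np.float64(0.4), np.float64(-0.02)]
[-1.75063856  0.36442986  1.00962286] [-0.16718921  0.07510786 -0.01355634]
```

>>> step_arm(steps=[[4,0,-0.2,0],[4,0,-0.2,0],[4,0,-0.2,0],[4,0,-0.2,0],[4,0,-0.2,0]])

```text
time: 14.6
tool_pos: [0.4829, 0.0784, 0.0255]
tool_rot: [-0.007, 0.998, 0.058, -0.018]
contact_force: [-2.5, 0.8, 1.7]
gripper_width: 0.131
```

>>> step_arm(steps=[[3,0,-0.2,0],[3,0,-0.1,0],[3,0,-0.1,0]])

```text
time: 14.9
tool_pos: [0.4925, 0.08, 0.0255]
tool_rot: [-0.007, 0.998, 0.059, -0.018]
contact_force: [-1.0, 1.0, 1.4]
gripper_width: 0.133
```

Run:
```python
from h import *
plan([.440,.0710,.025],6.7,1);s=state();print(s["contact_force"],s["ft_torque"])
```

```text
pose [0.4925 0.08   0.0255] yaw 6.75 tilt [-0.0367  0.0126]
[np.float64(-53.2), np.float64(2.8), np.float64(0.5), np.float64(0.05)]
[-1.04019929  0.95843229  1.37851654] [0.05660508 0.05176273 0.07428008]
```

>>> step_arm(steps=[[2,0,-0.1,0],[2,0,-0.1,0],[2,0,-0.1,0],[2,0,-0.1,0],[2,0,-0.1,0]])

```text
time: 15.4
tool_pos: [0.5033, 0.0814, 0.0256]
tool_rot: [-0.007, 0.998, 0.059, -0.018]
contact_force: [-2.3, 2.4, 1.5]
gripper_width: 0.13
```

>>> step_arm(steps=[[2,0,-0.1,0],[2,0,-0.1,0],[2,0,-0.1,0]])

```text
time: 15.7
tool_pos: [0.5097, 0.0823, 0.0256]
tool_rot: [-0.008, 0.998, 0.059, -0.018]
contact_force: [-1.7, 1.2, 1.1]
gripper_width: 0.128
```

>>> step_arm(steps=[[2,0,-0.1,0],[2,0,-0.1,0],[2,0,-0.1,0]])

```text
time: 16.0
tool_pos: [0.5161, 0.0831, 0.0256]
tool_rot: [-0.008, 0.998, 0.059, -0.018]
contact_force: [-1.3, 1.4, 0.8]
gripper_width: 0.126
```

>>> step_arm(steps=[[2,0,-0.1,0],[2,0,-0.1,0]])

```text
time: 16.2
tool_pos: [0.5204, 0.0836, 0.0256]
tool_rot: [-0.008, 0.998, 0.059, -0.018]
contact_force: [-2.1, 1.0, 0.4]
gripper_width: 0.128
```

>>> step_arm(steps=[[2,0,-0.1,0],[2,0,-0.1,0]])

```text
time: 16.4
tool_pos: [0.5247, 0.0842, 0.0256]
tool_rot: [-0.008, 0.998, 0.059, -0.018]
contact_force: [-1.5, 1.5, 0.4]
gripper_width: 0.13
```

>>> step_arm(steps=[[2,0,-0.1,0],[2,0,-0.1,0]])

```text
time: 16.6
tool_pos: [0.529, 0.0848, 0.0256]
tool_rot: [-0.008, 0.998, 0.059, -0.018]
contact_force: [-2.0, 1.9, 1.1]
gripper_width: 0.138
```

>>> step_arm(steps=[[2,0,-0.1,0],[2,0,-0.1,0]])

```text
time: 16.8
tool_pos: [0.5333, 0.0853, 0.0256]
tool_rot: [-0.008, 0.998, 0.059, -0.018]
contact_force: [-2.1, 1.9, 1.3]
gripper_width: 0.136
```

>>> step_arm(steps=[[2,0,-0.1,0],[2,0,-0.1,0]])

```text
time: 17.0
tool_pos: [0.5376, 0.0859, 0.0256]
tool_rot: [-0.008, 0.998, 0.059, -0.018]
contact_force: [-1.6, 2.8, 0.3]
gripper_width: 0.128
```

>>> step_arm(steps=[[2,0,-0.1,0],[2,0,-0.1,0]])

```text
time: 17.2
tool_pos: [0.5419, 0.0865, 0.0257]
tool_rot: [-0.008, 0.998, 0.059, -0.018]
contact_force: [-2.2, 0.8, 0.1]
gripper_width: 0.13
```

>>> step_arm(steps=[[2,0,-0.1,0],[2,0,-0.1,0]])

```text
time: 17.4
tool_pos: [0.545, 0.0869, 0.0255]
tool_rot: [-0.008, 0.998, 0.059, -0.02]
contact_force: [-10.7, 1.0, 7.3]
gripper_width: 0.133
```

>>> step_arm(steps=[[1.5,0,-0.2,0]])

```text
time: 17.5
tool_pos: [0.5451, 0.0869, 0.0257]
tool_rot: [-0.008, 0.998, 0.059, -0.022]
contact_force: [-11.3, 0.6, 8.8]
gripper_width: 0.131
```

>>> step_arm(steps=[[1.5,0,-0.2,0]])

```text
time: 17.6
tool_pos: [0.5451, 0.087, 0.0258]
tool_rot: [-0.007, 0.998, 0.06, -0.025]
contact_force: [-10.4, 0.9, 7.2]
gripper_width: 0.132
```

>>> step_arm(steps=[[1.5,0,-0.2,0]])

```text
time: 17.7
tool_pos: [0.5452, 0.0869, 0.0262]
tool_rot: [-0.007, 0.998, 0.06, -0.027]
contact_force: [-11.1, 0.6, 8.6]
gripper_width: 0.134
```

>>> step_arm(steps=[[2.2,0,-0.8,0]])

```text
time: 17.8
tool_pos: [0.5458, 0.087, 0.027]
tool_rot: [-0.006, 0.998, 0.06, -0.029]
contact_force: [-8.8, 1.0, 5.8]
gripper_width: 0.127
```

>>> step_arm(steps=[[2.2,0,-0.8,0]])

```text
time: 17.9
tool_pos: [0.5467, 0.087, 0.0277]
tool_rot: [-0.006, 0.998, 0.06, -0.031]
contact_force: [-7.6, 1.3, 5.3]
gripper_width: 0.132
```

Run:
```python
from h import *
plan([.440,.0710,.025],6.7,1);s=state();print(s["contact_force"],s["ft_torque"],s["joint_efforts"])
```

```text
pose [0.5467 0.087  0.0277] yaw 6.94 tilt [-0.0628  0.0084]
[np.float64(-107.8), np.float64(3.0), np.float64(2.7), np.float64(0.24)]
[-7.55741047  1.3075073   5.26961682] [-0.07828032  0.64361711  0.12880388] [ -1.44526843 -35.83002448 -32.95036912   0.06579644  -1.44509654
   0.13764288]
```

>>> step_arm(steps=[[0,0,0,0],[0,0,0,0],[0,0,3,0],[0,0,3,0],[0,0,0,0]], claw=35)

```text
time: 18.4
tool_pos: [0.5482, 0.0858, 0.0217]
tool_rot: [-0.005, 0.998, 0.059, -0.029]
contact_force: [0.9, 0.5, -0.0]
gripper_width: 0.352
```

Run:
```python
from h import *
from plant import *
import cv2
plan([.440,.0710,.021],6.7,1);print(state()["contact_force"])
p,R=pose();im,d=grab_frame("wrist");np.savez("w6.npz",im=im,d=d,p=p,R=R.as_matrix())
s,_=grab_frame("scene")
a=cv2.resize(s[150:250,200:300,::-1],(500,500),interpolation=cv2.INTER_CUBIC)
b=cv2.resize(im[0:400,130:420,::-1],(290,400))
o=np.zeros((500,790,3),np.uint8);o[:,:500]=a;o[:400,500:790]=b
cv2.imwrite("pics/c6.png",o)
```

```text
pose [0.5482 0.0858 0.0217] yaw 6.82 tilt [-0.0587  0.0069]
[np.float64(-109.2), np.float64(1.9), np.float64(0.7), np.float64(0.12)]
[ 0.87756083  0.51732196 -0.02228719]
```

View pics/c6.png

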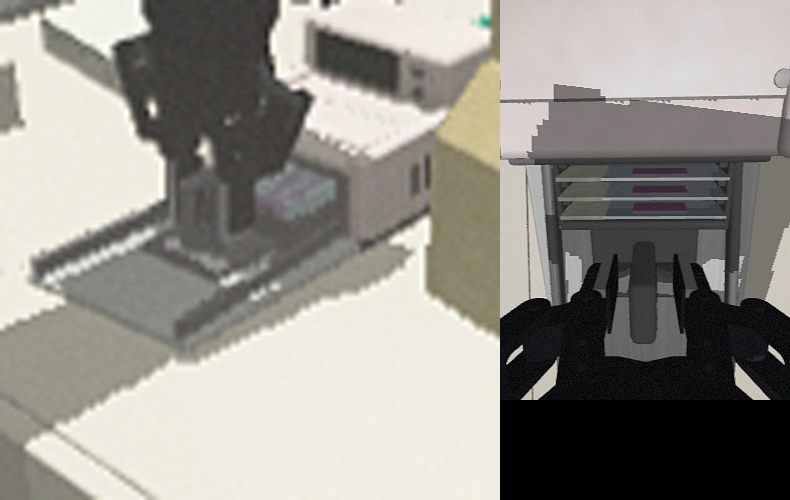

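Most of the tray is in the slot and level, and the fin stands between the pads at (644,290). I'll regrip lower and push.

>>> step_arm(steps=[[0,0,0,0],[0,0,0,0],[0,0,0,0],[0,0,0,0],[0,0,0,0]], claw=0)

```text
time: 19.0
tool_pos: [0.5483, 0.0864, 0.0224]
tool_rot: [-0.005, 0.998, 0.061, -0.029]
contact_force: [-0.5, -0.0, 0.3]
gripper_width: 0.131
```

>>> step_arm(steps=[[1.5,0,-0.2,0]])

```text
time: 19.1
tool_pos: [0.5484, 0.0866, 0.0224]
tool_rot: [-0.005, 0.998, 0.061, -0.031]
contact_force: [-9.5, 0.9, 6.5]
gripper_width: 0.132
```

>>> step_arm(steps=[[2,0,-0.3,0]])

```text
time: 19.2
tool_pos: [0.5484, 0.0868, 0.0224]
tool_rot: [-0.005, 0.998, 0.061, -0.034]
contact_force: [-10.7, 0.6, 7.9]
gripper_width: 0.131
```

>>> step_arm(steps=[[2,0,-0.3,0]])

```text
time: 19.3
tool_pos: [0.5485, 0.087, 0.0226]
tool_rot: [-0.005, 0.997, 0.061, -0.036]
contact_force: [-9.3, 2.2, 6.1]
gripper_width: 0.131
```

>>> step_arm(steps=[[2.5,0,-2,0]])

```text
time: 19.4
tool_pos: [0.5488, 0.0872, 0.0238]
tool_rot: [-0.005, 0.997, 0.061, -0.039]
contact_force: [-7.7, -0.4, 1.8]
gripper_width: 0.132
```

>>> step_arm(steps=[[2.5,0,-2,0]])

```text
time: 19.5
tool_pos: [0.5489, 0.0873, 0.0246]
tool_rot: [-0.005, 0.997, 0.061, -0.043]
contact_force: [-6.4, -0.7, 1.2]
gripper_width: 0.131
```

Run:
```python
from h import *
np.set_printoptions(precision=4,suppress=True)
for f,u,v0,v1,tr in [("w5.npz",275,237,330,218),("w6.npz",274,243,341,228)]:
    print(f,np.load(f)["p"],won(f,(u,v0),.058)[0],won(f,(u,v1),.058)[0],"tray rear",won(f,(u+50,tr),.026))
s=state();print(s["contact_force"],s["ft_torque"],s["joint_pos"])
```

```text
w5.npz [0.4405 0.0709 0.0251] [0.4745 0.0756 0.058 ] [0.4284 0.0702 0.058 ] tray rear (array([0.4739, 0.0503, 0.026 ]), array([0.4752, 0.0511, 0.0297]))
w6.npz [0.5482 0.0858 0.0217] [0.5824 0.091  0.058 ] [0.5335 0.0852 0.058 ] tray rear (array([0.5778, 0.0657, 0.026 ]), array([0.579 , 0.0664, 0.0289]))
[-6.3917 -0.683   1.2377] [-0.3311  0.8392 -0.018 ] [0.0208 0.1645 1.8644 0.0062 1.1984 1.4675]
```

>>> step_arm(steps=[[4,0,-1,0]])

```text
time: 19.6
tool_pos: [0.5509, 0.0876, 0.0247]
tool_rot: [-0.004, 0.997, 0.061, -0.045]
contact_force: [-7.4, 1.3, 5.6]
gripper_width: 0.129
```

>>> step_arm(steps=[[5,0,-1,0]])

```text
time: 19.7
tool_pos: [0.5549, 0.0881, 0.0252]
tool_rot: [-0.004, 0.997, 0.06, -0.047]
contact_force: [-4.9, 1.9, 4.7]
gripper_width: 0.129
```

>>> step_arm(steps=[[3,0,-0.5,0]])

```text
time: 19.8
tool_pos: [0.5577, 0.0885, 0.0255]
tool_rot: [-0.004, 0.997, 0.06, -0.047]
contact_force: [-3.6, 1.2, 2.0]
gripper_width: 0.133
```

>>> step_arm(steps=[[2,0,-0.3,0]])

```text
time: 19.9
tool_pos: [0.5599, 0.0888, 0.0256]
tool_rot: [-0.004, 0.997, 0.06, -0.047]
contact_force: [-1.3, 1.0, 0.6]
gripper_width: 0.135
```

>>> step_arm(steps=[[1.5,0,-0.2,0]])

```text
time: 20.0
tool_pos: [0.5618, 0.089, 0.0257]
tool_rot: [-0.005, 0.997, 0.06, -0.047]
contact_force: [-1.2, 0.8, 1.4]
gripper_width: 0.138
```

>>> step_arm(steps=[[1.5,0,-0.2,0]])

```text
time: 20.1
tool_pos: [0.5631, 0.0892, 0.0256]
tool_rot: [-0.005, 0.997, 0.06, -0.047]
contact_force: [-6.5, 0.2, 2.6]
gripper_width: 0.131
```

>>> step_arm(steps=[[1.2,0,-0.3,0]])

```text
time: 20.2
tool_pos: [0.5631, 0.0893, 0.0256]
tool_rot: [-0.004, 0.997, 0.06, -0.049]
contact_force: [-10.3, 0.3, 6.8]
gripper_width: 0.131
```

>>> step_arm(steps=[[1.2,0,-0.3,0]])

```text
time: 20.3
tool_pos: [0.5631, 0.0892, 0.0259]
tool_rot: [-0.004, 0.997, 0.06, -0.051]
contact_force: [-8.9, -0.1, 6.7]
gripper_width: 0.136
```

>>> step_arm(steps=[[0,0,0,0],[0,0,0,0],[0,0,0,0],[0,0,0,0]], claw=45)

```text
time: 20.7
tool_pos: [0.5642, 0.0888, 0.0258]
tool_rot: [-0.004, 0.997, 0.06, -0.05]
contact_force: [-0.2, 0.1, -0.6]
gripper_width: 0.45
```

>>> step_arm(steps=[[-0.5,0,-8,0],[-1,0,-10,0],[-1,0,-15,0],[-3,0,-20,0],[-10,0,-20,0],[-15,0,-15,0],[0,0,0,0]])

```text
time: 21.4
tool_pos: [0.5445, 0.0847, 0.1267]
tool_rot: [-0.004, 0.997, 0.059, -0.047]
contact_force: [0.6, 0.4, -0.5]
gripper_width: 0.45
```

Run:
```python
from h import *
from plant import *
import cv2
plan([.440,.0710,.021],6.7,1);print(state()["contact_force"])
p,R=pose();im,d=grab_frame("wrist");np.savez("w7.npz",im=im,d=d,p=p,R=R.as_matrix())
s,_=grab_frame("scene")
a=cv2.resize(s[140:280,190:330,::-1],(400,400),interpolation=cv2.INTER_CUBIC)
b=im[0:420,90:480,::-1]
o=np.zeros((420,795,3),np.uint8);o[:400,:400]=a;o[:,405:795]=b
cv2.imwrite("pics/c7.png",o)
```

```text
pose [0.5445 0.0847 0.1267] yaw 6.86 tilt [-0.0934  0.0026]
[np.float64(-105.4), np.float64(1.2), np.float64(105.7), np.float64(0.16)]
[ 0.57359077  0.42223691 -0.50602438]
```

View pics/c7.png

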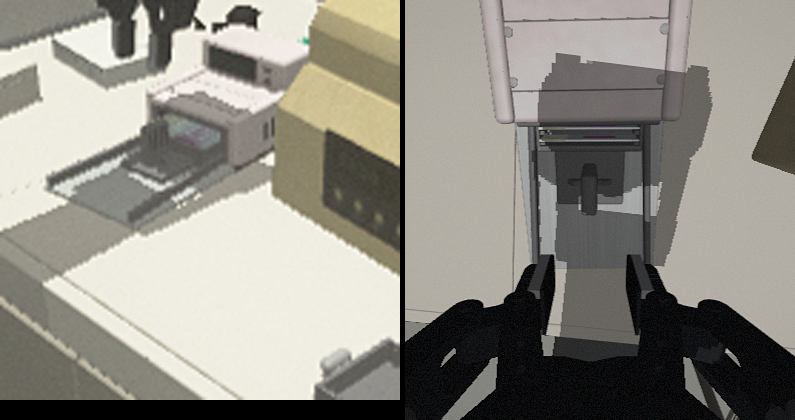

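Run:
```python
from h import *
from plant import job_done
np.set_printoptions(precision=4,suppress=True)
print("tray rear",won("w7.npz",(320,152),.026)[0],"(was .5778 at catch)","fin top",won("w7.npz",(275,163),.058)[0],won("w7.npz",(275,214),.058)[0],"hood edge",won("w7.npz",(275,122),.054)[0])
print(job_done())
```

```text
tray rear [0.5932 0.0566 0.026 ] (was .5778 at catch) fin top [0.5873 0.092  0.058 ] [0.5482 0.0873 0.058 ] hood edge [0.6146 0.0953 0.054 ]
the job is handed in; nothing more can be done
None
```

I loaded the full magazine into the feeder, let go of it and handed the job in at about 21.5 s of the 64 s. I gripped it by its fin and carried it past in front of the centrifuge. I laid it on the deck, regripped it and slid it in by feel.

**Catch and stop:** The catch began to resist with the tongue's tip about 88 mm behind the mouth. Getting past it took about 7–11 N, and the force then fell to about 1 N. The tongue came up hard against the stop about 14.6 mm after the catch began (15 mm expected).

**Carriage:** Two more light pushes at the stop reached about 10 N without the magazine moving. The highest force I read while pushing was about 11 N, well below the 20 N at which the brake slips.

**After letting go:** The last pictures show the magazine lying between the rails in the slot with the gripper clear. The rear of the tray had moved about 15 mm since the catch began, which agrees with the arm's own readings.

**What was off:**
- **Tool tilt:** The tool gradually tilted while moving, to about 2.5° during the carry and lowering and about 5–6° by the end of the push. I regripped twice so the magazine could settle flat on the deck.
- **Slides:** They were about 2° off level during the carry. They looked level in the pictures, but I did not measure it.
- **First pushes:** My first pushes at the catch stalled, because the tilted tool was also pressing the magazine down.
- **Mouth position:** My estimate of where the mouth lies varied by a few mm between views.
- **Empty magazine:** I never went near it, but I did not measure its place again at the end.

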